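Hold a stone blank in the V-bed of a bead drill

TASK

Get the thick round stone rod ready for drilling. First press the tail pad of the tipped-up V-bed down until its catch holds the bed level by itself when you let go; then pick up the thick round rod, lay it along the V at the middle of the V's length, and finish while still holding it down with the gripper's fingers (gripping it or pushing on top), pressed firmly, about 10 N, so that it bears on both faces of the V alike. Leave the slim rod and the square bar where they lie, and do not drop or ram the rod.

Things in the scene. Friction and masses are not known exactly. Their poses are not given: they have to be found in the camera images.
- bed (a joint): Hinge of the aluminium V-bed of the drilling jig, rad. 0 = tipped up by its spring (tail pad raised), 0.30 = level, on its stop and held there by its over-centre catch. Pressing the pad needs about 7 N at first, less further on, and moves it about 41 mm down (17 degrees); past about 0.22 rad it snaps down and stays. Lifting the pad with more than about 5 N releases it.
- pad_top (a point): Centre of the upper face of the tail pad: flat ribbed steel plate 40 x 44 mm, 6 mm thick, at the bed's robot-side end. Moves with the bed; its x axis runs along the V towards the hinge and the drill head, z is the pad's normal. The hinge line (along y) lies 138 mm further along x and 3 mm lower. With the bed level the pad's top is 25 mm above the table.
- v_seat (a point): Where the thick rod's centre lies when seated midway along the V. Moves with the bed: x along the V towards the drill head, z square to the bed (up when level). 73 mm from pad_top along x, 33.3 mm above it along z; 28.3 mm above the V's bottom line. Bed level: 58.3 mm above the table. The V's upper edges are 11 mm below it: keep fingertips at most 9 mm below the rod's axis.
- rod_center (a point): Centre of the thick round stone rod, 40 mm in diameter, 90 mm long, about 0.3 kg; x along its axis. It starts lying level on a small wooden rest (two strips along the rod, 32 mm wide over all, 8 mm high), axis 25 mm above the table. Hardly any play sideways in the V: a gripped rod a little off line bears on one face only. Stone and V are polished (friction about 0.2).
- rod: The same thick rod; origin at its centre, x along its axis.
- slim_rod_center (a point): Centre of the slim round rod of the same stone, 26 mm in diameter, 110 mm long, x along it, on a rest like the other's. Not to be used.
- bar_center (a point): Centre of the square bar of the same stone, 34 x 34 x 90 mm, x along it, on a rest like the other's. Not to be used.
- chuck_tip (a point): Tip of the fixed drill bit, on the line of v_seat, 73 mm ahead of it when the bed is level; axes as the jig's base, x along the level V away from the tail pad. The drill head (58 mm thick, top 87 mm above the table) begins 22 mm behind the tip. The V: 100 mm long, two 45 degree faces 24 mm wide, 34 mm across the mouth, 40 mm outside.
There are look-alikes about, which are no part of the job. Leave any turquoise or yellow look-alike of the rod alone.

How it is judged:
By the outcome, as a careful person would: the job done as asked, in the order asked, and still so for the second after the job is handed in, while the arm keeps its last pose, push and grip.
It also fails if it takes over 48 s, if anything falls off the work surface, if the arm or the gripper's body presses on something with over 40 N, if the wrist force passes 120 N, or if a joint passes its speed limit or range.

ROBOT

A 6-joint arm with a two-finger parallel gripper is mounted at the origin on the work surface. World frame = base frame: x ahead of the robot, y to its left, z up, the work surface at z = 0. Lengths are in m, angles in rad, forces in N, time in s.
With the tool pointing down it reaches from about 0.3 to 0.875 m from the base axis. Payload 4.2 kg.
Tool frame: the origin (TCP) lies on the centre line of the jaws, within the pads' length; the fingertips stand 14 mm ahead of it and the grasp point (between the pads) lies 5 mm behind it (arm.tcp_to_tips is the distance from the TCP to the fingertips, in m); x points along the fingers, y is the direction in which the jaws open and shut, and the axes are right-handed (so a half turn about x gives the same grasp; the last joint's range is limited). The gripper opens to 85 mm and grips with 20 to 120 N. Pads are 22 mm wide; open, the fingers measure 114 mm over their backs; the gripper's body (76 mm by 85 mm) begins 54 mm behind the grasp point. The pads swing forward as they close: fully open they stand 13 mm farther back than shut.
Start: joints at [1.223, 0.32, 1.565, -0, 1.257, -0.02], TCP at [0.185, 0.544, 0.245] pointing down, gripper open.
Joint ranges: [-3.11, 3.11], [-0.84, 2.01], [0.21, 2.61], [-1.34, 4.49], [0.05, 2.63], [-2.56, 2.56]. Speed limits (rad/s): [2.57, 2.57, 3.14, 3.14, 3.14, 3.14].

INTERFACE

Orientations are given as a unit quaternion [x, y, z, w].
In Python, from bench import arm, camera, get_calibration gives the robot as it stands.
- The arm moves only by the tool carry_out, never from a script. Its argument "rows" is a list of rows, each an object of numbers: "hand": the closure, from -1 (fully open) to 1 (shut); "x", "y", "z": the shift along the world's x, y, z in mm; "roll": the turn about the world's z in degrees. A call has 1 to 8 rows; each row is the pose to reach, as a shift and turn from the pose commanded when the call began; what a row does not reach only later rows make up. A row lasts 1/10 s, in which the tool goes at most 50 mm and 8.59 degrees, less where a joint would pass 70% of its speed; a pose out of reach is approached as far as the arm can. A call with a gripper value outside its range is refused whole. The fingers move at their own pace and stop on an object; the grip force is fixed at half the most. Time passes only in rows, so rows that repeat a pose let the fingers close. It gives the time, the measured TCP pose, the force and the opening at its end, in the units of the state.
- arm.read_state(): the state, without advancing time (a new reading comes with each control period).
- camera(name): name is "scene" or "top"; returns the picture (420x560x3 uint8, red, green, blue); there is no depth.
- get_calibration(name): a dict with "fov_y" (degrees; the focal length in pixels is half the picture's height over the tangent of half this angle, whatever the lens; pixels are square), "cx", "cy" (the principal point, pixels), "position" and "attitude" of the camera in the world. Camera axes: x right, y up, looking along -z (the intrinsics and any distortion apply to the point x, -y, -z); pixel columns grow to the right and rows downward; lengths in m; the calibration is good to about 2 mm. A picture is of the moment at which its call begins. get_calibration takes no time and is no camera call.
- arm.close_job(): hands the job in, once; it reports no verdict.
The state is a dict: "clock": time; "q": joint angles; "dq": joint speeds; "joint_torque": joint torques, N m; "position": TCP position; "tool_rot": TCP orientation; "force": force on the tool from outside, world axes, zero at the start; "wrist_torque": the same for the moment, N m; "gripper_width": opening from 0.0 (shut) to 1.0 (fully open).
Only numpy, scipy, OpenCV 4.12 (cv2) and the standard library are available. Lean on these libraries where they do the work, as an engineer would, in place of code of your own. Each camera call takes 0.05 s, during which the arm holds its last target.

## Working session

There is one attempt and no reset: what is moved stays moved. The work goes in short steps, Python scripts to look and compute and a tool call to move; the robot and the scene stay as the last step left them, time stands still between calls to the robot, and variables do not carry over. Pictures are saved under pics/ and viewed, and the job is handed in when it is done.

Besides the shell and the picture viewer there is one more tool, called after "Call:" as name([rows], argument=value, ...), one row to a line, values as JSON. carry_out: Moves the arm, as the interface text tells. Its arguments: {"type":"object","properties":{"rows":{"type":"array","items":{"type":"object","properties":{"hand":{"type":"number"},"x":{"type":"number"},"y":{"type":"number"},"z":{"type":"number"},"roll":{"type":"number"}}}}},"required":["rows"]}

```bash
mkdir -p pics; python3 - <<'E'
from bench import arm,camera,get_calibration
import cv2
for n in("scene","top"):
    print(n,get_calibration(n)); cv2.imwrite(f"pics/{n}0.png",camera(n)[:,:,::-1])
s=arm.read_state(); print(s, arm.tcp_to_tips)
E
```

```text
scene {'fov_y': 45.79007184888734, 'cx': 273.80116951612183, 'cy': 200.96413887399257, 'position': array([1.19267965, 0.1574747 , 0.84159176]), 'attitude': array([0.23043963, 0.31089611, 0.74327964, 0.54568906])}
top {'fov_y': 52.4842094823226, 'cx': 282.57880081761147, 'cy': 214.81403306039394, 'position': array([ 0.35950455, -0.05259296,  1.01205545]), 'attitude': array([ 0.02846649, -0.04645416, -0.70070703,  0.71136582])}
{'clock': 0.1, 'q': array([ 1.22296979e+00,  3.20221865e-01,  1.56553892e+00, -1.59483758e-05,
        1.25737683e+00, -1.99776062e-02]), 'dq': array([-0.00083105, -0.00158676, -0.00411469,  0.00136824, -0.00093563,
        0.00061623]), 'joint_torque': array([ 8.39362910e-04, -4.16413307e+01, -2.34706128e+01, -2.34754219e-05,
        4.87088066e-03, -2.82089957e-06]), 'position': array([0.18501273, 0.54401021, 0.24457685]), 'tool_rot': array([ 0.11485393,  0.69772231, -0.11592992,  0.69753308]), 'force': array([-0.17746613,  0.38148317,  0.36752879]), 'wrist_torque': array([-0.00954826, -0.02030878, -0.01383055]), 'gripper_width': 0.9969642486343269} 0.014
```

View pics/scene0.png

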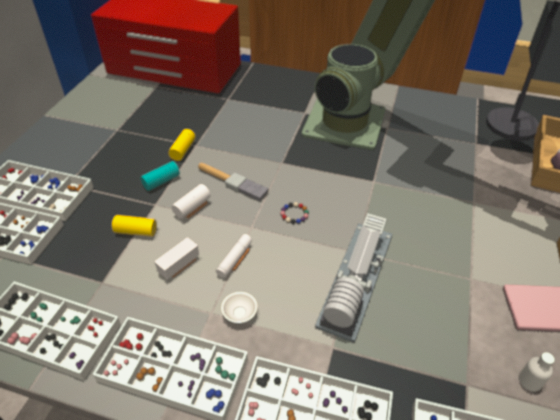

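View pics/top0.png

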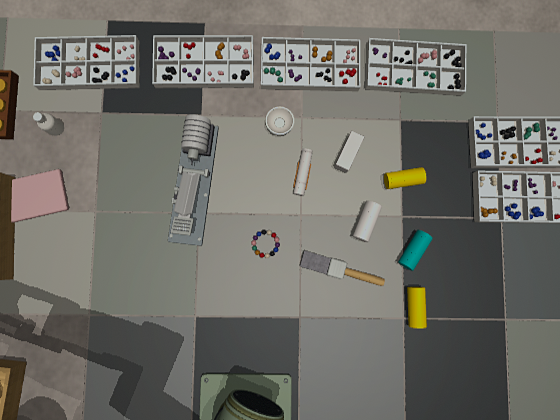

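The scene view shows the jig at about (355,275), the thick rod at (191,201), the slim rod at (234,256) and the bar at (177,258). In the top view the jig is at (192,180) and the thick rod at (367,221). I'll zoom in.

```bash
cat > h.py <<'E'
import numpy as np, cv2
from scipy.spatial.transform import Rotation as R
from bench import arm,camera,get_calibration
def cal(n):
    c=get_calibration(n); f=210/np.tan(np.radians(c['fov_y'])/2)
    return f,c['cx'],c['cy'],np.array(c['position']),R.from_quat(c['attitude']).as_matrix()
def proj(n,P):
    f,cx,cy,p,M=cal(n); q=(np.atleast_2d(P)-p)@M
    return np.c_[cx+f*q[:,0]/-q[:,2], cy-f*q[:,1]/-q[:,2]]
def ray(n,u,v):
    f,cx,cy,p,M=cal(n); return p, M@np.array([(u-cx)/f,-(v-cy)/f,-1])
def atz(n,u,v,z):
    p,d=ray(n,u,v); return p+d*(z-p[2])/d[2]
def crop(src,x0,y0,w,h,s,out):
    im=cv2.imread(src)[y0:y0+h,x0:x0+w]; cv2.imwrite(out,cv2.resize(im,None,fx=s,fy=s,interpolation=cv2.INTER_CUBIC))
E
python3 - <<'E'
from h import *
crop("pics/top0.png",155,105,75,145,4,"pics/a.png")
crop("pics/top0.png",335,185,65,70,8,"pics/b.png")
crop("pics/scene0.png",310,205,90,135,4,"pics/c.png")
crop("pics/scene0.png",160,170,70,60,8,"pics/d.png")
print(proj("top",[0,0,0]),proj("scene",[0,0,0]))
print(atz("top",367,221,.025),atz("scene",191,201,.025))
E
```

```text
[[245.55679691 419.05169393]] [[343.98088179 121.57856027]]
[ 0.45344825 -0.2747703   0.025     ] [ 0.45636224 -0.27301161  0.025     ]
```

View pics/a.png

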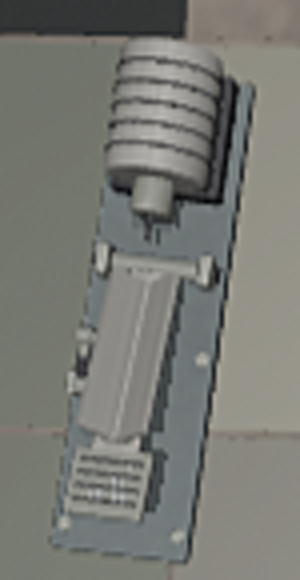

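View pics/b.png

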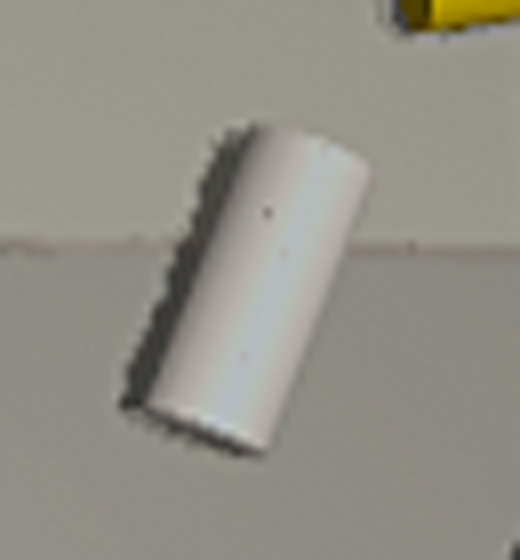

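View pics/c.png

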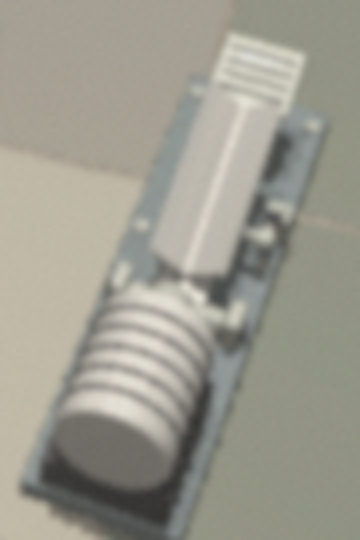

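View pics/d.png

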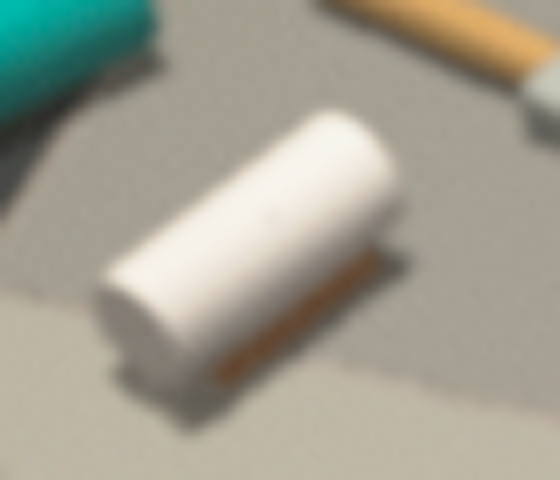

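```bash
cat >> h.py <<'E'
def unc(pts,x0,y0,s): return (np.array(pts,float)+.5)/s-.5+[x0,y0]
def bedpts(hx,hy,yaw,b,L):  # L in pad frame (m); b bed angle
    t=0.30-b
    L=np.atleast_2d(L)-[.138,0,-.003]
    M=R.from_euler('z',yaw).as_matrix()@R.from_euler('y',t).as_matrix()
    return L@M.T+[hx,hy,.022]
PAD=np.array([[-.02,.022,0],[-.02,-.022,0],[.02,-.022,0],[.02,.022,0]])
VL=np.array([[.023,0,.005],[.123,0,.005],[.023,.017,.0223],[.023,-.017,.0223],[.123,.017,.0223],[.123,-.017,.0223]])
def rodsil(x,y,yaw,z=.025,r=.02,L=.09):
    a=np.linspace(0,2*np.pi,48,endpoint=False)
    P=np.r_[[[sx*L/2,r*np.cos(t),r*np.sin(t)] for sx in(-1,1) for t in a]]
    return P@R.from_euler('z',yaw).as_matrix().T+[x,y,z]
E
python3 - <<'E'
from h import *
from scipy.optimize import least_squares
padT=unc([(78,450),(154,452),(140,522),(68,514)],155,105,4) # farleft(+x,+y),farright,nearright,nearleft
padS=unc([(228,32),(306,55),(285,110),(212,85)],310,205,4)
# scene: image right=+y, up = -x
oT=[3,2,1,0]; oS=[1,0,3,2]
vT=unc([(118,440),(152,272)],155,105,4); vS=unc([(240,100),(188,275)],310,205,4)
def res(p,cams=("top","scene")):
    P=bedpts(*p,0,PAD); V=bedpts(*p,0,VL[:2]); r=[]
    if "top" in cams: r+=[proj("top",P[oT])-padT, proj("top",V)-vT]
    if "scene" in cams: r+=[proj("scene",P[oS])-padS, proj("scene",V)-vS]
    return np.concatenate(r).ravel()
for c in(("top",),("scene",),("top","scene")):
    f=least_squares(res,[.5,.1,0],args=(c,)); print(c,f.x,bedpts(*f.x,0,[0,0,0])); 
print(res(f.x).reshape(-1,2).round(1).tolist())
# rod
from scipy.optimize import minimize
T=cv2.imread("pics/top0.png"); S=cv2.imread("pics/scene0.png")
for n,im,(x0,y0,w,h) in(("top",T,(335,185,65,70)),("scene",S,(160,170,70,60))):
    g=im.astype(float)
    sub=g[y0:y0+h,x0:x0+w]
    print(n,[sub[i,j].round().tolist() for i,j in((5,5),(h-8,5),(h//2,w//2))])
E
```

```text
('top',) [ 0.56435496  0.13358501 -0.09327461] [[0.43397431 0.1457816  0.0656478 ]]
('scene',) [ 0.56519928  0.13467986 -0.0948591 ] [[0.43483812 0.14708303 0.0656478 ]]
('top', 'scene') [ 0.564682    0.13422348 -0.09363572] [[0.43430577 0.14646716 0.0656478 ]]
[[-0.2, -1.6], [0.4, 0.1], [0.7, -0.8], [-1.3, -0.9], [-0.5, -0.1], [-0.9, 2.5], [-0.4, -1.3], [0.1, -1.4], [0.1, 0.8], [-1.9, 1.1], [0.9, 0.5], [-0.3, -1.2]]
top [[141.0, 152.0, 153.0], [134.0, 143.0, 144.0], [180.0, 187.0, 181.0]]
scene [[124.0, 133.0, 21.0], [164.0, 182.0, 189.0], [191.0, 206.0, 218.0]]
```

```bash
python3 - <<'E'
from h import *
from scipy.optimize import minimize
masks={}
for n,(x0,y0,w,h),t in(("top",(335,185,65,70),None),("scene",(160,170,70,60),None)):
    im=cv2.imread(f"pics/{n}0.png")
    big=cv2.resize(im[y0:y0+h,x0:x0+w],None,fx=8,fy=8,interpolation=cv2.INTER_CUBIC)
    m=np.full(big.shape[:2],cv2.GC_BGD,np.uint8)
    s=np.zeros_like(m); P=proj(n,rodsil(.455,-.274,-.33)); q=((P-[x0,y0]+.5)*8-.5).astype(np.int32)
    cv2.fillConvexPoly(s,cv2.convexHull(q),255)
    k=lambda d:np.ones((d,d),np.uint8)
    m[cv2.dilate(s,k(45))>0]=cv2.GC_PR_BGD; m[s>0]=cv2.GC_PR_FGD; m[cv2.erode(s,k(61))>0]=cv2.GC_FGD
    cv2.grabCut(big,m,None,np.zeros((1,65)),np.zeros((1,65)),6,cv2.GC_INIT_WITH_MASK)
    fg=((m==1)|(m==3)).astype(np.uint8); masks[n]=(fg,x0,y0)
def sil(n,p):
    fg,x0,y0=masks[n]; q=((proj(n,rodsil(*p))-[x0,y0]+.5)*8-.5)
    s=np.zeros_like(fg); cv2.fillConvexPoly(s,cv2.convexHull(np.round(q*16).astype(np.int32)),1,shift=4); return s
def cost(p,ns): return sum((sil(n,p)!=masks[n][0]).sum()/masks[n][0].sum() for n in ns)
for ns in(("top",),("scene",),("top","scene")):
    b=min((minimize(cost,[.455,-.274,a],args=(ns,),method="Nelder-Mead",options=dict(initial_simplex=[[.455,-.274,a],[.46,-.274,a],[.455,-.269,a],[.455,-.274,a+.1]],xatol=1e-5)) for a in(-.45,-.3)),key=lambda r:r.fun)
    print(ns,b.x,b.fun)
out=[]
for n in masks:
    fg,x0,y0=masks[n]; im=cv2.imread(f"pics/{n}0.png")[y0:y0+fg.shape[0]//8,x0:x0+fg.shape[1]//8]
    big=cv2.resize(im,None,fx=8,fy=8,interpolation=cv2.INTER_CUBIC)
    for M,c in((fg,(0,255,0)),(sil(n,b.x),(0,0,255))):
        cv2.drawContours(big,cv2.findContours(M,0,1)[0],-1,c,1)
    out.append(cv2.resize(big,(390,420)))
cv2.imwrite("pics/e.png",np.hstack(out))
E
```

```text
('top',) [ 0.45317475 -0.27054544 -0.39005011] 0.11974187380497132
('scene',) [ 0.45531434 -0.27375853 -0.34840965] 0.09193721160184574
('top', 'scene') [ 0.45416389 -0.27242012 -0.36719338] 0.2492035111523406
```

View pics/e.png

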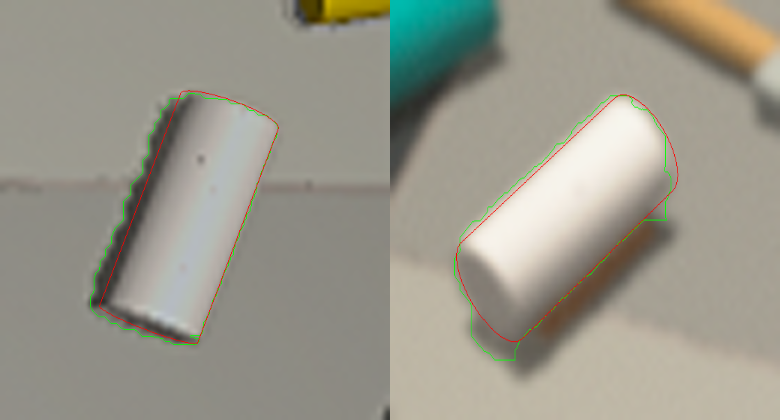

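```bash
python3 - <<'E'
from h import *
from scipy.optimize import least_squares
# edge points of visible body: long edges as tangent lines, b.png (8x,off 335,185) and d.png (8x, off 160,170)
R_=unc([(370,170),(335,270),(300,368),(270,448)],335,185,8)
L_=unc([(245,150),(212,240),(180,328),(150,405)],335,185,8)
E1=unc([(275,124),(320,135),(362,158)],335,185,8)
S1=unc([(110,275),(180,218),(250,163),(305,122)],160,170,8)
S2=unc([(205,372),(260,325),(320,277),(375,228)],160,170,8)
C1=unc([(98,290),(107,325),(130,355)],160,170,8)
def sd(n,p,Q):
    h=cv2.convexHull(proj(n,rodsil(*p)).astype(np.float32))
    return [cv2.pointPolygonTest(h,(float(a),float(b)),True) for a,b in Q]
f=least_squares(lambda p:np.r_[sd("top",p,np.r_[R_,L_,E1]),sd("scene",p,np.r_[S1,S2,C1])],[.455,-.273,-.35],diff_step=1e-3)
print(f.x,f.fun.round(1))
for n,Q in(("top",np.r_[R_,L_,E1]),("scene",np.r_[S1,S2,C1])):
    f=least_squares(lambda p:sd(n,p,Q),f.x,diff_step=1e-3); print(n,f.x,f.fun.round(1))
E
```

```text
[ 0.45278339 -0.27398191 -0.34847924] [ 0.3  0.5  0.5  0.7  1.2  1.1  1.1  0.8 -0.5 -0.6 -0.2  0.8  0.5  0.4
  0.6 -0.2  0.  -0.   0.4  0.6  0.3  0.4]
top [ 0.45292946 -0.27499963 -0.37151846] [ 0.7  1.   0.8  0.7  0.4  0.6  0.9  0.8 -0.3 -0.4  0. ]
scene [ 0.45246318 -0.27308086 -0.3355434 ] [ 0.4  0.2  0.3  0.5  0.2  0.4  0.2  0.5  0.  -0.1  0.1]
```

```bash
python3 - <<'E'
from h import *
s=arm.read_state(); M=R.from_quat(s['tool_rot']).as_matrix(); print(M.round(3)); print(np.degrees(np.arctan2(M[1,1],M[0,1])))
p=np.array([0.564682,0.13422348,-0.09363572])
for b in(0,.3):
  for l in(-.004,0): print(b,l,bedpts(*p,b,[l,0,0]))
  print(bedpts(*p,b,[.073,0,.0333]))
E
```

```text
[[-0.001  0.322  0.947]
 [-0.001  0.947 -0.322]
 [-1.    -0.002 -0.   ]]
71.21592306384122
0 -0.004 [[0.43050116 0.14682445 0.06682988]]
0 0 [[0.43430577 0.14646716 0.0656478 ]]
[[0.51353754 0.13902647 0.07588753]]
0.3 -0.004 [[0.42330405 0.14750033 0.025     ]]
0.3 0 [[0.42728653 0.14712634 0.025     ]]
[[0.49996674 0.14030091 0.0583    ]]
```

Call:
carry_out([
  {"x": 30,"y": -50,"z": 0,"roll": 3,"hand": 1},
  {"x": 60,"y": -100,"z": 0,"roll": 6,"hand": 1},
  {"x": 90,"y": -150,"z": -10,"roll": 9,"hand": 1},
  {"x": 120,"y": -200,"z": -30,"roll": 13.4,"hand": 1},
  {"x": 150,"y": -245,"z": -40,"roll": 13.4,"hand": 1},
  {"x": 180,"y": -295,"z": -60,"roll": 13.4,"hand": 1},
  {"x": 205,"y": -335,"z": -70,"roll": 13.4,"hand": 1},
  {"x": 225,"y": -365,"z": -85,"roll": 13.4,"hand": 1},
])

```text
clock: 0.9
position: [0.3902, 0.2099, 0.1724]
tool_rot: [0.033, 0.706, -0.033, 0.707]
force: [1.9, 0.5, -0.3]
gripper_width: 0.001
```

Call:
carry_out([
  {"x": 18,"y": -32,"z": -20,"hand": 1},
  {"x": 18,"y": -32,"z": -50,"hand": 1},
  {"x": 18,"y": -32,"z": -60,"hand": 1},
  {"x": 18,"y": -32,"z": -60,"hand": 1},
])

```text
validation failed for argument at $.ro...
```

```bash
python3 - <<'E'
from h import *
for n in("scene","top"): cv2.imwrite(f"pics/{n}1.png",camera(n)[:,:,::-1])
a=cv2.imread("pics/scene1.png")[130:330,290:440]; b=cv2.imread("pics/top1.png")[130:330,120:270]
cv2.imwrite("pics/f.png",cv2.resize(np.hstack([a,b]),(800,533),interpolation=cv2.INTER_CUBIC))
s=arm.read_state(); print(s['position'],s['force'],s['q'])
E
```

```text
[0.3904521  0.20691143 0.17079737] [ 0.09226383  0.0844649  -0.32488318] [ 4.62388130e-01  1.80753214e-01  1.96337192e+00 -1.91891139e-03
  1.00170621e+00 -1.00643432e+00]
```

View pics/f.png

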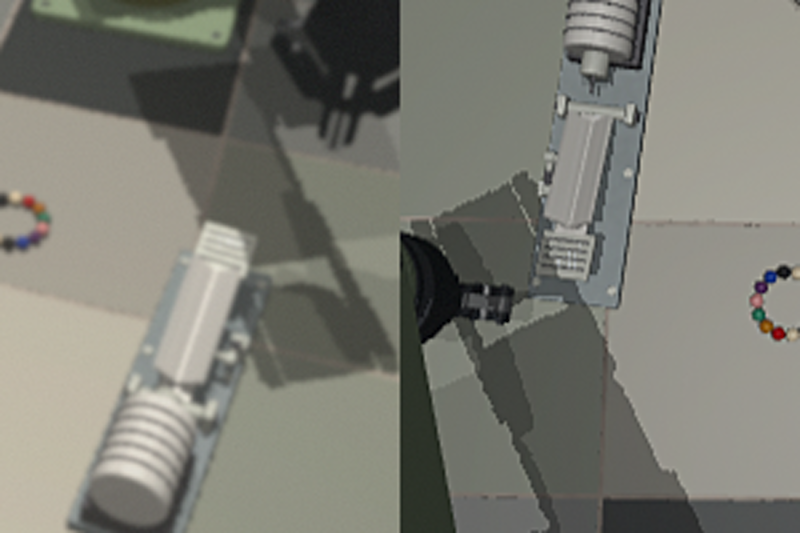

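The fingers are shut, short of the pad and to its left. The last call was refused because every field is required.

Call:
carry_out([
  {"x": 18,"y": -30,"z": -20,"roll": 0.5,"hand": 1},
  {"x": 38,"y": -60,"z": -50,"roll": 0.5,"hand": 1},
  {"x": 38,"y": -60,"z": -70,"roll": 0.5,"hand": 1},
  {"x": 38,"y": -60,"z": -70,"roll": 0.5,"hand": 1},
  {"x": 38,"y": -60,"z": -70,"roll": 0.5,"hand": 1},
])

```text
clock: 1.5
position: [0.4273, 0.1523, 0.1029]
tool_rot: [0.03, 0.707, -0.03, 0.706]
force: [0.2, 0.7, 0.4]
gripper_width: -0.002
```

```bash
python3 - <<'E'
from h import *
for n in("scene","top"): cv2.imwrite(f"pics/{n}2.png",camera(n)[:,:,::-1])
a=cv2.imread("pics/scene2.png")[130:330,290:440]; b=cv2.imread("pics/top2.png")[130:330,120:270]
cv2.imwrite("pics/f2.png",cv2.resize(np.hstack([a,b]),(800,533),interpolation=cv2.INTER_CUBIC))
s=arm.read_state(); print(s['position'],s['force'],s['q'])
E
```

```text
[0.42795417 0.15264765 0.10376284] [ 0.44766883  0.24998765 -0.38331466] [ 3.17170824e-01  2.80407868e-01  2.03430176e+00  2.84541032e-04
  8.24704221e-01 -1.16997718e+00]
```

View pics/f2.png

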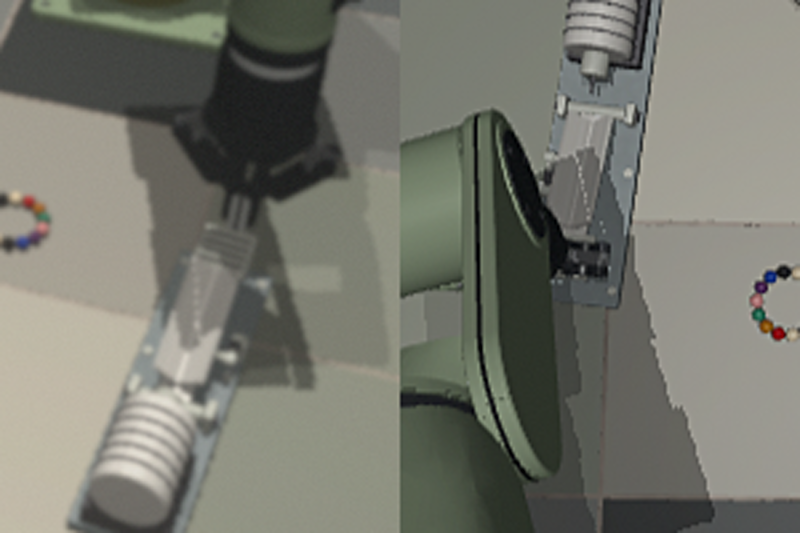

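The shut fingers are above the pad, about 5 mm to its left. I'll correct that and press.

Call:
carry_out([
  {"x": 2,"y": -5,"z": -10,"roll": 0,"hand": 1},
  {"x": 2,"y": -5,"z": -20,"roll": 0,"hand": 1},
  {"x": 1,"y": -5,"z": -25,"roll": 0,"hand": 1},
  {"x": 1,"y": -5,"z": -30,"roll": 0,"hand": 1},
  {"x": 0,"y": -5,"z": -35,"roll": 0,"hand": 1},
])

```text
clock: 2.1
position: [0.427, 0.1468, 0.0673]
tool_rot: [0.03, 0.707, -0.03, 0.706]
force: [-1.3, 0.7, 3.0]
gripper_width: -0.003
```

Call:
carry_out([
  {"x": -1,"y": 0,"z": -5,"roll": 0,"hand": 1},
  {"x": -1,"y": 0,"z": -10,"roll": 0,"hand": 1},
  {"x": -2,"y": 0,"z": -15,"roll": 0,"hand": 1},
  {"x": -3,"y": 0,"z": -20,"roll": 0,"hand": 1},
])

```text
clock: 2.5
position: [0.4245, 0.1465, 0.0471]
tool_rot: [0.03, 0.706, -0.03, 0.706]
force: [0.1, -0.1, -0.1]
gripper_width: -0.002
```

Call:
carry_out([
  {"x": -1,"y": 0,"z": -4,"roll": 0,"hand": 1},
  {"x": -1,"y": 0,"z": -7,"roll": 0,"hand": 1},
  {"x": -1,"y": 0,"z": -9,"roll": 0,"hand": 1},
  {"x": -1,"y": 0,"z": -9,"roll": 0,"hand": 1},
])

```text
clock: 2.9
position: [0.4234, 0.1466, 0.039]
tool_rot: [0.03, 0.707, -0.03, 0.706]
force: [-1.8, -1.2, 3.9]
gripper_width: -0.0
```

Call:
carry_out([
  {"x": 0,"y": 0,"z": -1,"roll": 0,"hand": 1},
  {"x": 0,"y": 0,"z": -2,"roll": 0,"hand": 1},
])

```text
clock: 3.1
position: [0.4234, 0.1466, 0.0386]
tool_rot: [0.03, 0.706, -0.03, 0.706]
force: [-6.7, -2.7, 32.5]
gripper_width: -0.001
```

Call:
carry_out([
  {"x": 0,"y": 0,"z": 10,"roll": 0,"hand": 1},
  {"x": 0,"y": 0,"z": 50,"roll": 0,"hand": 1},
  {"x": 0,"y": 0,"z": 100,"roll": 0,"hand": 1},
  {"x": 0,"y": -20,"z": 140,"roll": 0,"hand": 0},
  {"x": 5,"y": -70,"z": 140,"roll": -5,"hand": -1},
  {"x": 10,"y": -120,"z": 140,"roll": -10,"hand": -1},
  {"x": 15,"y": -170,"z": 140,"roll": -15,"hand": -1},
  {"x": 20,"y": -215,"z": 140,"roll": -15,"hand": -1},
])

```text
clock: 3.9
position: [0.4435, -0.0704, 0.1771]
tool_rot: [0.123, 0.696, -0.123, 0.697]
force: [1.4, 0.2, -0.0]
gripper_width: 0.848
```

```bash
python3 - <<'E'
from h import *
for n in("scene","top"): cv2.imwrite(f"pics/{n}3.png",camera(n)[:,:,::-1])
a=cv2.imread("pics/scene3.png")[170:370,290:440]; b=cv2.imread("pics/top3.png")[100:300,120:270]
cv2.imwrite("pics/f3.png",cv2.resize(np.hstack([a,b]),(800,533),interpolation=cv2.INTER_CUBIC))
s=arm.read_state(); print(s['clock'],s['position'],s['force'],s['q'],s['gripper_width'])
E
```

```text
4.0 [ 0.44424978 -0.0729743   0.17697763] [ 0.17511709  0.64561096 -0.11373499] [-1.87327126e-01  1.83667713e-01  1.94129857e+00 -1.79356728e-03
  1.01447760e+00 -1.40368143e+00] 0.9926295953598043
```

View pics/f3.png

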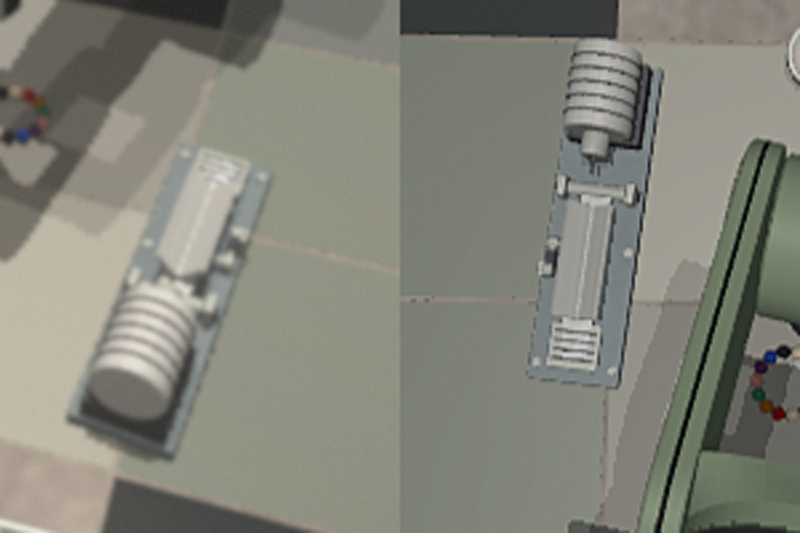

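The bed is level and holds by itself. Next, a close crop to refine the jig's pose.

```bash
python3 - <<'E'
from h import *
crop("pics/top3.png",165,140,75,110,7,"pics/g.png"); crop("pics/scene3.png",325,215,90,85,7,"pics/g2.png")
a=cv2.imread("pics/g.png")[:600]
cv2.imwrite("pics/g.png",a)
E
```

```text
(no output)
```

View pics/g.png

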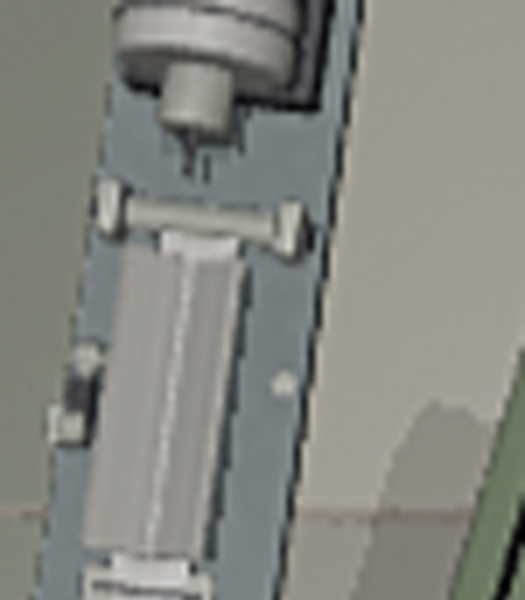

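View pics/g2.png

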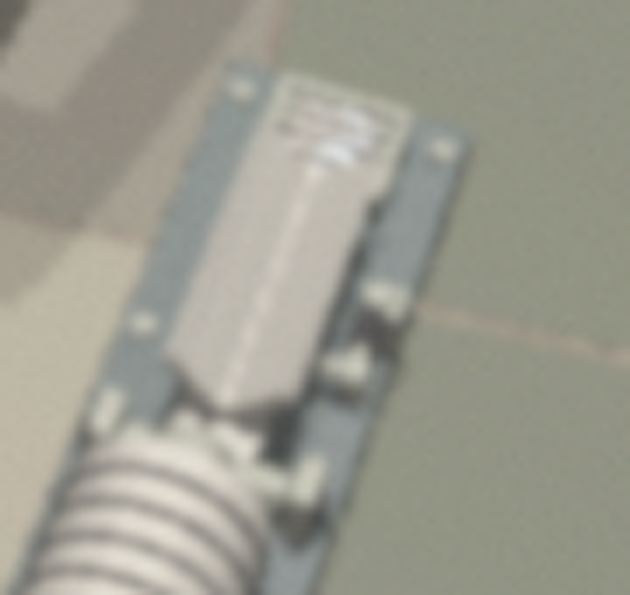

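```bash
python3 - <<'E'
from h import *
from scipy.optimize import least_squares
T=unc([(148,550),(187,258),(85,547),(207,555),(125,248),(243,258)],165,140,7)
LT=np.array([[.023,0,.005],[.123,0,.005],[.023,.02,.0223],[.023,-.02,.0223],[.123,.02,.0223],[.123,-.02,.0223]])
S=unc([(168,352),(225,408),(300,392),(318,165),(285,75),(410,105)],325,215,7)
LS=np.array([[.123,-.02,.0223],[.123,0,.005],[.123,.02,.0223],[.023,0,.005],[-.02,-.022,0],[-.02,.022,0]])
def res(p,c):
    r=[]
    if 't' in c:r.append(proj("top",bedpts(*p,.3,LT))-T)
    if 's' in c:r.append(proj("scene",bedpts(*p,.3,LS))-S)
    return np.concatenate(r).ravel()
for c in('t','s','ts'):
    f=least_squares(res,[.5647,.134,-.0936],args=(c,)); print(c,f.x,bedpts(*f.x,.3,[.073,0,.0333]),f.fun.reshape(-1,2).round(1).tolist())
E
```

```text
t [ 0.56521888  0.1341649  -0.08680173] [[0.5004636  0.13979993 0.0583    ]] [[0.9, 1.0], [0.6, 0.1], [-0.5, -0.3], [-0.3, 0.4], [-0.6, -0.8], [-0.1, -0.4]]
s [ 0.5662261   0.13523424 -0.09366498] [[0.50151102 0.14131356 0.0583    ]] [[-0.3, -0.2], [0.2, 0.2], [0.2, 0.3], [-0.4, 0.7], [-0.6, -1.2], [0.9, 0.1]]
ts [ 0.56562612  0.13465574 -0.09219541] [[0.50090217 0.14063996 0.0583    ]] [[0.4, 0.7], [0.4, -0.0], [-1.0, -0.5], [-0.8, 0.2], [-0.9, -1.0], [-0.3, -0.6], [-0.5, -0.5], [-0.1, -0.1], [-0.1, -0.0], [-0.7, 0.4], [-0.9, -1.5], [0.6, -0.1]]
```

Call:
carry_out([
  {"x": 2,"y": -50,"z": 0,"roll": 0,"hand": -0.4},
  {"x": 4,"y": -100,"z": -20,"roll": 0,"hand": -0.4},
  {"x": 6,"y": -148,"z": -40,"roll": 0,"hand": -0.4},
  {"x": 8,"y": -185,"z": -60,"roll": 0,"hand": -0.4},
  {"x": 9,"y": -201,"z": -80,"roll": 0,"hand": -0.4},
  {"x": 9,"y": -201,"z": -80,"roll": 0,"hand": -0.4},
  {"x": 9,"y": -201,"z": -80,"roll": 0,"hand": -0.4},
])

```text
clock: 4.7
position: [0.4524, -0.2686, 0.0964]
tool_rot: [0.123, 0.697, -0.122, 0.696]
force: [-0.3, -0.2, 0.5]
gripper_width: 0.695
```

```bash
python3 - <<'E'
from h import *
for n in("scene","top"): cv2.imwrite(f"pics/{n}4.png",camera(n)[:,:,::-1])
a=cv2.imread("pics/scene4.png")[100:250,120:270]; b=cv2.imread("pics/top4.png")[150:300,300:450]
cv2.imwrite("pics/f4.png",cv2.resize(np.hstack([a,b]),(800,400),interpolation=cv2.INTER_CUBIC))
s=arm.read_state(); print(s['clock'],s['position'],s['force'],s['tool_rot'],s['q'],s['gripper_width'])
E
```

```text
4.8 [ 0.45301562 -0.26833367  0.09755274] [ 0.37595384 -0.28821493  0.7558694 ] [ 0.12163437  0.69618258 -0.121643    0.69694897] [-5.56830263e-01  3.85252631e-01  1.88210632e+00  5.14967796e-04
  8.73224267e-01 -1.78219114e+00] 0.6977264521695928
```

View pics/f4.png

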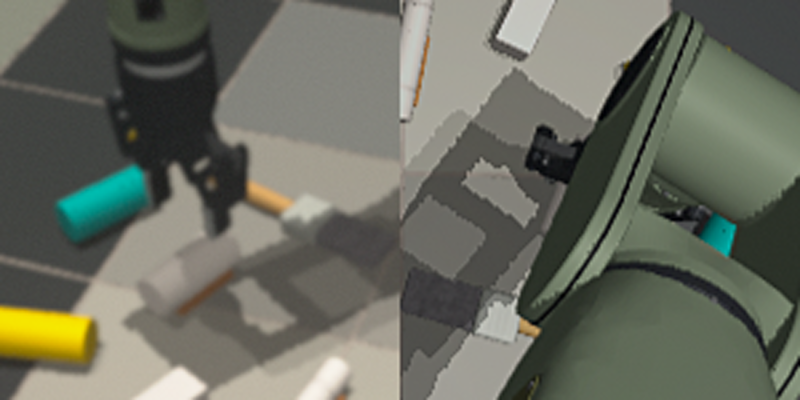

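Call:
carry_out([
  {"x": 0.5,"y": -5.5,"z": -20,"roll": 0,"hand": -0.4},
  {"x": 0.5,"y": -5.5,"z": -40,"roll": 0,"hand": -0.4},
  {"x": 0.5,"y": -5.5,"z": -55,"roll": 0,"hand": -0.4},
  {"x": 0.5,"y": -5.5,"z": -64,"roll": 0,"hand": -0.4},
  {"x": 0.5,"y": -5.5,"z": -68.5,"roll": 0,"hand": -0.4},
  {"x": 0.5,"y": -5.5,"z": -68.5,"roll": 0,"hand": -0.4},
])

```text
clock: 5.4
position: [0.4533, -0.2744, 0.0285]
tool_rot: [0.122, 0.696, -0.122, 0.697]
force: [-0.0, -0.4, 0.6]
gripper_width: 0.7
```

```bash
python3 - <<'E'
from h import *
cv2.imwrite("pics/scene5.png",camera("scene")[:,:,::-1])
crop("pics/scene5.png",140,120,100,110,5,"pics/f5.png")
s=arm.read_state(); print(s['clock'],s['position'],s['force'],s['tool_rot'],s['gripper_width'])
E
```

```text
5.45 [ 0.45350243 -0.27469269  0.02878872] [-0.14669763 -0.16226338 -0.31324357] [ 0.12173519  0.69617784 -0.12194071  0.69688408] 0.7050229707389085
```

View pics/f5.png

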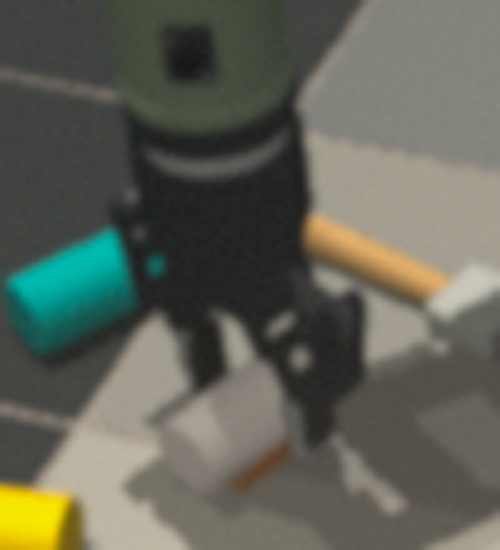

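The fingers straddle the thick rod (about pixel (182,205) in the scene picture), clear of the teal piece. Closing now.

Call:
carry_out([
  {"x": 0,"y": 0,"z": 0,"roll": 0,"hand": 0.2},
  {"x": 0,"y": 0,"z": 0,"roll": 0,"hand": 1},
  {"x": 0,"y": 0,"z": 0,"roll": 0,"hand": 1},
  {"x": 0,"y": 0,"z": 0,"roll": 0,"hand": 1},
  {"x": 0,"y": 0,"z": 0,"roll": 0,"hand": 1},
])

```text
clock: 5.95
position: [0.4537, -0.2749, 0.0292]
tool_rot: [0.122, 0.696, -0.122, 0.697]
force: [1.2, 2.6, 6.1]
gripper_width: 0.447
```

```bash
python3 - <<'E'
from h import *
cv2.imwrite("pics/scene6.png",camera("scene")[:,:,::-1])
crop("pics/scene6.png",150,150,80,80,7,"pics/f6.png")
s=arm.read_state(); print(s['clock'],s['position'],s['force'],s['wrist_torque'],s['gripper_width'])
E
```

```text
6.0 [ 0.45369616 -0.27490083  0.02923736] [0.29215347 2.88708542 5.82497687] [ 0.42767754 -0.07295108 -0.05810133] 0.4498434656939661
```

View pics/f6.png

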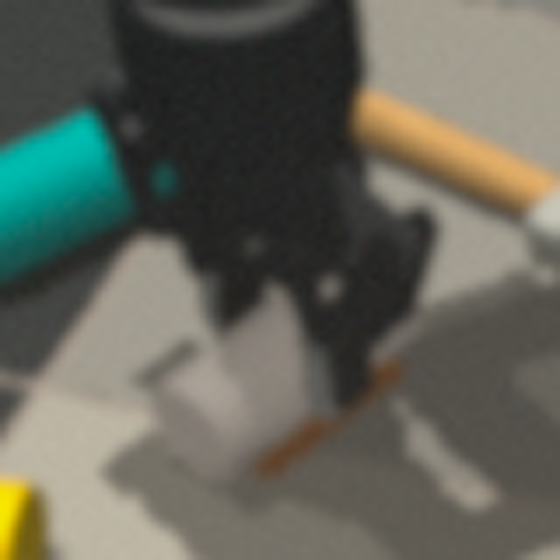

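Call:
carry_out([
  {"x": 0,"y": 0,"z": 4,"roll": 0,"hand": 1},
  {"x": 0,"y": 0,"z": 12,"roll": 0,"hand": 1},
  {"x": 0,"y": 0,"z": 25,"roll": 0,"hand": 1},
  {"x": 0,"y": 0,"z": 40,"roll": 0,"hand": 1},
  {"x": 0,"y": 0,"z": 60,"roll": 0,"hand": 1},
  {"x": 0,"y": 0,"z": 60,"roll": 0,"hand": 1},
])

```text
clock: 6.6
position: [0.4543, -0.2759, 0.0905]
tool_rot: [0.121, 0.695, -0.123, 0.698]
force: [1.0, -0.1, -3.2]
gripper_width: 0.446
```

```bash
python3 - <<'E'
from h import *
cv2.imwrite("pics/scene7.png",camera("scene")[:,:,::-1])
crop("pics/scene7.png",150,140,90,80,7,"pics/f7.png")
s=arm.read_state(); print(s['clock'],s['position'],s['force'],s['wrist_torque'],s['gripper_width'])
E
```

```text
6.65 [ 0.45353018 -0.27538148  0.08913084] [ 0.6734332   0.08468544 -3.80264031] [ 0.01966409 -0.02870182 -0.0096549 ] 0.44654096414508554
```

View pics/f7.png

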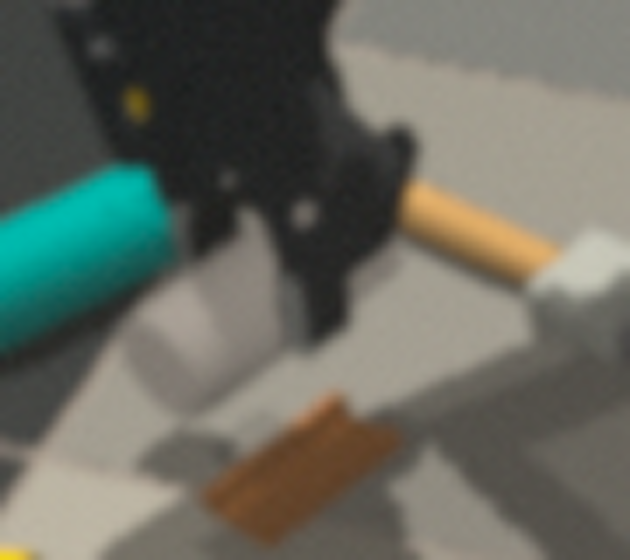

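Call:
carry_out([
  {"x": 3,"y": 25,"z": 20,"roll": 0,"hand": 1},
  {"x": 8,"y": 65,"z": 40,"roll": 3,"hand": 1},
  {"x": 14,"y": 110,"z": 50,"roll": 6,"hand": 1},
  {"x": 20,"y": 155,"z": 50,"roll": 9,"hand": 1},
  {"x": 26,"y": 200,"z": 50,"roll": 12,"hand": 1},
  {"x": 32,"y": 245,"z": 50,"roll": 14.5,"hand": 1},
  {"x": 36,"y": 290,"z": 50,"roll": 14.5,"hand": 1},
  {"x": 40,"y": 325,"z": 50,"roll": 14.5,"hand": 1},
])

```text
clock: 7.45
position: [0.492, 0.0524, 0.1369]
tool_rot: [0.033, 0.707, -0.033, 0.705]
force: [0.3, 0.5, -3.2]
gripper_width: 0.443
```

```bash
python3 - <<'E'
from h import *
s=arm.read_state(); print(s['clock'],s['position'],s['force'],R.from_quat(s['tool_rot']).as_matrix()[:,1],s['gripper_width'],s['dq'].round(2))
E
```

```text
7.45 [0.4920021  0.05238485 0.13691881] [ 0.26546369  0.53430335 -3.18425005] [ 9.27217211e-02  9.95692060e-01 -6.83712397e-05] 0.4427386846750883 [ 0.69  0.1  -0.15 -0.02  0.04  0.69]
```

Call:
carry_out([
  {"x": 2,"y": 30,"z": 0,"roll": 0,"hand": 1},
  {"x": 5,"y": 60,"z": -10,"roll": 0,"hand": 1},
  {"x": 7,"y": 80,"z": -20,"roll": 0,"hand": 1},
  {"x": 8,"y": 86,"z": -25,"roll": 0,"hand": 1},
  {"x": 8,"y": 86,"z": -25,"roll": 0,"hand": 1},
  {"x": 8,"y": 86,"z": -25,"roll": 0,"hand": 1},
  {"x": 8,"y": 86,"z": -25,"roll": 0,"hand": 1},
])

```text
clock: 8.15
position: [0.5011, 0.1351, 0.1133]
tool_rot: [0.034, 0.706, -0.034, 0.706]
force: [0.3, 0.3, -3.8]
gripper_width: 0.447
```

```bash
python3 - <<'E'
from h import *
for n in("scene","top"): cv2.imwrite(f"pics/{n}8.png",camera(n)[:,:,::-1])
crop("pics/scene8.png",310,180,110,85,6,"pics/f8.png")
crop("pics/top8.png",145,105,110,120,5,"pics/f8t.png")
s=arm.read_state(); y=R.from_quat(s['tool_rot']).as_matrix()[:,1]; print(s['clock'],s['position'],s['force'],s['wrist_torque'],np.degrees(np.arctan2(y[1],y[0])),s['gripper_width'])
E
```

```text
8.25 [0.5011747  0.13529716 0.11353383] [-0.28700268 -0.15173712 -3.76775537] [-0.02486358 -0.02684769  0.03578358] 84.5477822851972 0.4460053794801959
```

View pics/f8.png

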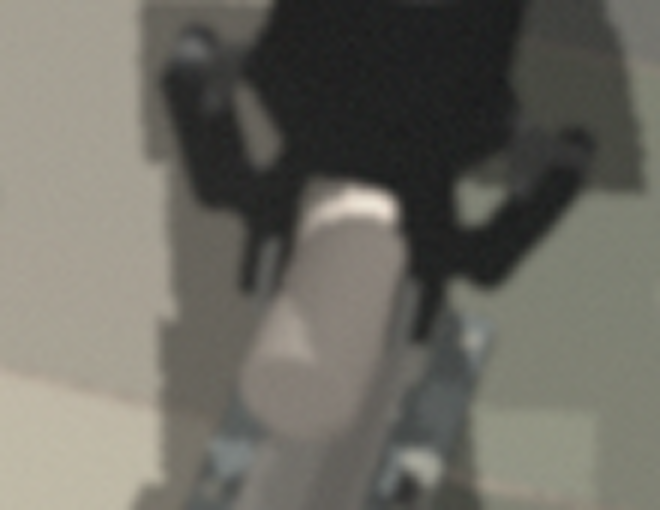

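View pics/f8t.png

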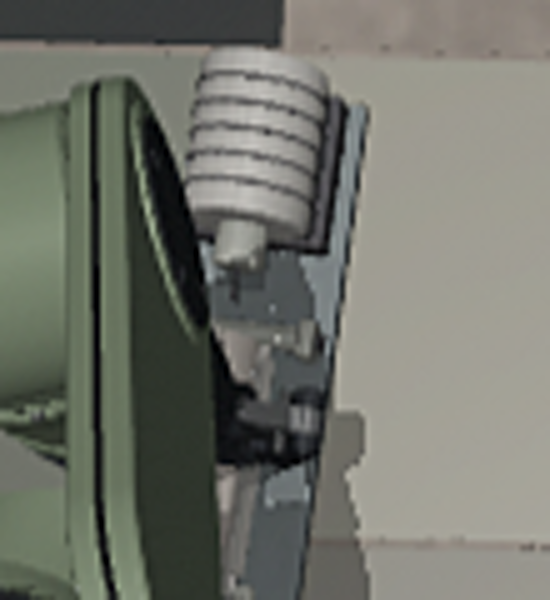

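```bash
python3 - <<'E'
from h import *
out=cv2.imread("pics/f8.png")
for d,c in((0,(0,0,255)),(-.005,(0,255,0)),(.005,(255,0,0))):
    yaw=np.radians(-5.45)
    P=rodsil(.5012+d,.1353,yaw,z=.1093)
    q=((proj("scene",P)-[310,180]+.5)*6-.5).astype(int)
    cv2.polylines(out,[cv2.convexHull(q)],True,c,1); cv2.polylines(out,[q[48:]],True,c,1)
cv2.imwrite("pics/f8o.png",out)
E
```

```text
(no output)
```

View pics/f8o.png

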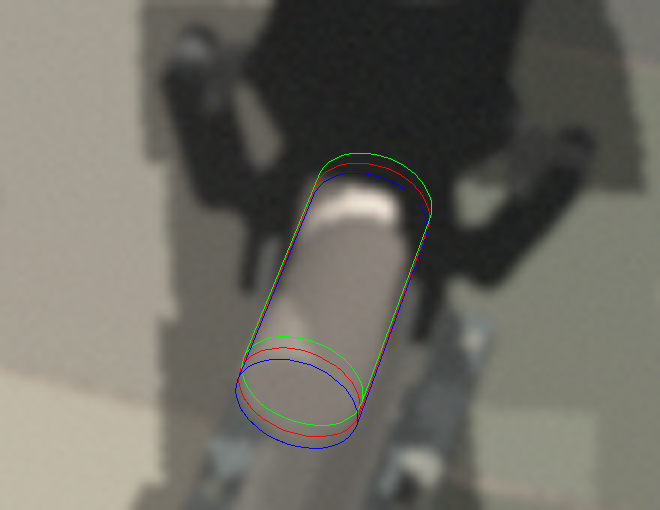

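Call:
carry_out([
  {"x": -0.3,"y": 5,"z": -15,"roll": 0.2,"hand": 1},
  {"x": -0.3,"y": 5,"z": -30,"roll": 0.2,"hand": 1},
  {"x": -0.3,"y": 5,"z": -38,"roll": 0.2,"hand": 1},
  {"x": -0.3,"y": 5,"z": -44,"roll": 0.2,"hand": 1},
  {"x": -0.3,"y": 5,"z": -47,"roll": 0.2,"hand": 1},
  {"x": -0.3,"y": 5,"z": -47,"roll": 0.2,"hand": 1},
])

```text
clock: 8.85
position: [0.5008, 0.141, 0.0661]
tool_rot: [0.032, 0.706, -0.032, 0.706]
force: [0.5, -0.6, -3.9]
gripper_width: 0.446
```

```bash
python3 - <<'E'
from h import *
s=arm.read_state(); y=R.from_quat(s['tool_rot']).as_matrix()[:,1]; print(s['clock'],s['position'],s['force'],s['wrist_torque'],np.degrees(np.arctan2(y[1],y[0])),s['gripper_width'])
E
```

```text
8.85 [0.50078675 0.14098799 0.06614369] [ 0.50446794 -0.58544925 -3.94276934] [0.05378681 0.03557659 0.00768786] 84.80466647070342 0.44577891511963846
```

Call:
carry_out([
  {"x": 0,"y": -0.4,"z": -1,"roll": 0,"hand": 1},
  {"x": 0,"y": -0.4,"z": -2,"roll": 0,"hand": 1},
  {"x": 0,"y": -0.4,"z": -2.5,"roll": 0,"hand": 1},
  {"x": 0,"y": -0.4,"z": -3,"roll": 0,"hand": 1},
  {"x": 0,"y": -0.4,"z": -3,"roll": 0,"hand": 1},
])

```text
clock: 9.35
position: [0.5008, 0.1407, 0.0633]
tool_rot: [0.032, 0.706, -0.032, 0.706]
force: [0.0, -0.7, -2.3]
gripper_width: 0.446
```

Call:
carry_out([
  {"x": 0,"y": 0,"z": -0.5,"roll": 0,"hand": 1},
  {"x": 0,"y": 0,"z": -1,"roll": 0,"hand": 1},
  {"x": 0,"y": 0,"z": -1,"roll": 0,"hand": 1},
])

```text
clock: 9.65
position: [0.5009, 0.1402, 0.0627]
tool_rot: [0.032, 0.706, -0.032, 0.707]
force: [-0.8, -4.9, 3.4]
gripper_width: 0.449
```

Call:
carry_out([
  {"x": 0,"y": -0.4,"z": 0,"roll": 0,"hand": 1},
  {"x": 0,"y": -0.4,"z": 0,"roll": 0,"hand": 1},
])

```text
clock: 9.85
position: [0.5009, 0.1401, 0.0625]
tool_rot: [0.032, 0.706, -0.032, 0.707]
force: [-0.5, -5.4, 4.9]
gripper_width: 0.45
```

Call:
carry_out([
  {"x": 0,"y": -0.5,"z": 0,"roll": 0,"hand": 1},
  {"x": 0,"y": -0.5,"z": 0,"roll": 0,"hand": 1},
  {"x": 0,"y": -0.5,"z": 0,"roll": 0,"hand": 1},
])

```text
clock: 10.15
position: [0.5009, 0.1399, 0.0624]
tool_rot: [0.032, 0.706, -0.032, 0.707]
force: [-0.9, -4.0, 5.5]
gripper_width: 0.441
```

```bash
python3 - <<'E'
from h import *
s=arm.read_state(); print(s['clock'],s['position'],s['force'],s['wrist_torque'],s['gripper_width'])
E
```

```text
10.15 [0.50092445 0.13993486 0.06242457] [-0.88527113 -4.03715328  5.45927759] [-0.48850993  0.09187002  0.05951714] 0.44142579473268256
```

Call:
carry_out([
  {"x": 0,"y": -0.4,"z": 0,"roll": 0,"hand": 1},
  {"x": 0,"y": -0.4,"z": 0,"roll": 0,"hand": 1},
  {"x": 0,"y": -0.4,"z": 0,"roll": 0,"hand": 0},
  {"x": 0,"y": -0.4,"z": 0,"roll": 0,"hand": -0.3},
  {"x": 0,"y": -0.4,"z": 0,"roll": 0,"hand": -0.4},
  {"x": 0,"y": -0.4,"z": 0,"roll": 0,"hand": -0.4},
])

```text
clock: 10.75
position: [0.5007, 0.1396, 0.062]
tool_rot: [0.032, 0.706, -0.032, 0.706]
force: [0.4, 0.8, 0.7]
gripper_width: 0.701
```

Call:
carry_out([
  {"x": 0,"y": 0,"z": 10,"roll": 0,"hand": -0.4},
  {"x": 0,"y": 0,"z": 25,"roll": 0,"hand": -0.4},
  {"x": 0,"y": 0,"z": 45,"roll": 0,"hand": -0.4},
  {"x": 0,"y": 0,"z": 60,"roll": 0,"hand": 0.5},
  {"x": 0,"y": 0,"z": 60,"roll": 0,"hand": 1},
  {"x": 0,"y": 0,"z": 60,"roll": 0,"hand": 1},
])

```text
clock: 11.35
position: [0.5007, 0.1394, 0.1224]
tool_rot: [0.032, 0.706, -0.032, 0.707]
force: [-0.3, 0.0, -0.5]
gripper_width: 0.192
```

```bash
python3 - <<'E'
from h import *
for n in("scene","top"): cv2.imwrite(f"pics/{n}9.png",camera(n)[:,:,::-1])
out=cv2.imread("pics/scene9.png")[190:310,310:420]; out=cv2.resize(out,None,fx=5,fy=5,interpolation=cv2.INTER_CUBIC)
cv2.imwrite("pics/f9.png",out.copy())
P=rodsil(.5009,.1404,-.092,z=.0583)
q=((proj("scene",P)-[310,190]+.5)*5-.5).astype(int)
cv2.polylines(out,[cv2.convexHull(q)],True,(0,0,255),1); cv2.polylines(out,[q[48:]],True,(0,0,255),1)
cv2.imwrite("pics/f9o.png",out)
s=arm.read_state(); print(s['clock'],s['position'],s['force'],s['wrist_torque'],s['gripper_width'])
E
```

```text
11.45 [0.50012398 0.13928164 0.12147957] [-0.44524456 -0.18084352  0.56565006] [ 0.02817237 -0.00629499  0.00863715] 0.018736600283048955
```

View pics/f9o.png

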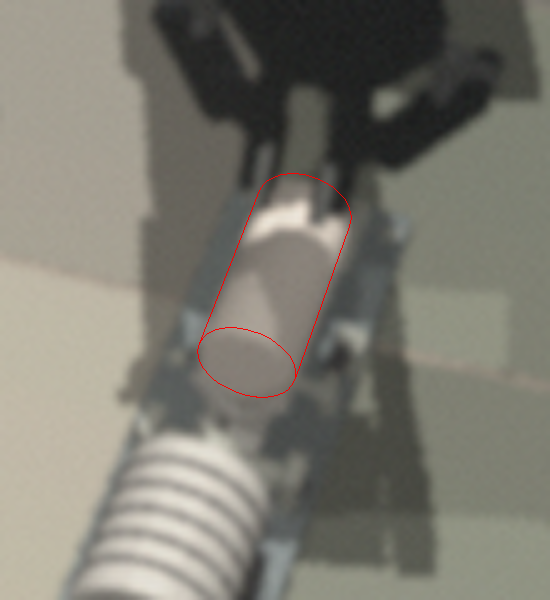

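The rod is seated where predicted: the outline matches within about 1 px. The fingers have closed above it, so I'll lower onto the top.

Call:
carry_out([
  {"x": 0.5,"y": 0.5,"z": -10,"roll": 0,"hand": 1},
  {"x": 0.5,"y": 0.5,"z": -18,"roll": 0,"hand": 1},
  {"x": 0.5,"y": 0.5,"z": -24,"roll": 0,"hand": 1},
  {"x": 0.5,"y": 0.5,"z": -27,"roll": 0,"hand": 1},
  {"x": 0.5,"y": 0.5,"z": -28,"roll": 0,"hand": 1},
  {"x": 0.5,"y": 0.5,"z": -28,"roll": 0,"hand": 1},
])

```text
clock: 12.05
position: [0.5013, 0.1399, 0.094]
tool_rot: [0.032, 0.706, -0.032, 0.706]
force: [-0.4, 0.5, 0.2]
gripper_width: -0.0
```

Call:
carry_out([
  {"x": 0,"y": 0,"z": -0.5,"roll": 0,"hand": 1},
  {"x": 0,"y": 0,"z": -1,"roll": 0,"hand": 1},
  {"x": 0,"y": 0,"z": -1.5,"roll": 0,"hand": 1},
  {"x": 0,"y": 0,"z": -1.5,"roll": 0,"hand": 1},
])

```text
clock: 12.45
position: [0.5012, 0.1399, 0.0928]
tool_rot: [0.032, 0.706, -0.032, 0.706]
force: [-0.8, 0.5, 0.5]
gripper_width: 0.002
```

Call:
carry_out([
  {"x": 0,"y": 0,"z": -0.3,"roll": 0,"hand": 1},
  {"x": 0,"y": 0,"z": -0.6,"roll": 0,"hand": 1},
  {"x": 0,"y": 0,"z": -0.6,"roll": 0,"hand": 1},
])

```text
clock: 12.75
position: [0.5013, 0.14, 0.0922]
tool_rot: [0.032, 0.706, -0.032, 0.706]
force: [-0.0, 0.5, 0.5]
gripper_width: -0.002
```

Call:
carry_out([
  {"x": 0,"y": 0,"z": -0.3,"roll": 0,"hand": 1},
  {"x": 0,"y": 0,"z": -0.5,"roll": 0,"hand": 1},
  {"x": 0,"y": 0,"z": -0.5,"roll": 0,"hand": 1},
])

```text
clock: 13.05
position: [0.5013, 0.14, 0.0922]
tool_rot: [0.032, 0.706, -0.032, 0.707]
force: [-1.1, -0.2, 5.7]
gripper_width: -0.002
```

Call:
carry_out([
  {"x": 0,"y": 0,"z": -0.2,"roll": 0,"hand": 1},
  {"x": 0,"y": 0,"z": -0.3,"roll": 0,"hand": 1},
  {"x": 0,"y": 0,"z": -0.3,"roll": 0,"hand": 1},
  {"x": 0,"y": 0,"z": -0.3,"roll": 0,"hand": 1},
])

```text
clock: 13.45
position: [0.5013, 0.14, 0.0921]
tool_rot: [0.032, 0.706, -0.032, 0.707]
force: [-2.3, -0.1, 6.9]
gripper_width: -0.001
```

```bash
python3 - <<'E'
from h import *
cv2.imwrite("pics/scene10.png",camera("scene")[:,:,::-1])
cv2.imwrite("pics/top10.png",camera("top")[:,:,::-1])
out=cv2.imread("pics/scene10.png")[190:310,310:420]; out=cv2.resize(out,None,fx=5,fy=5,interpolation=cv2.INTER_CUBIC)
P=rodsil(.5009,.1404,-.092,z=.0583)
q=((proj("scene",P)-[310,190]+.5)*5-.5).astype(int)
cv2.polylines(out,[q[48:]],True,(0,0,255),1)
cv2.imwrite("pics/f10.png",out)
for i in range(3):
    s=arm.read_state(); print(s['clock'],s['position'],s['force'],s['wrist_torque']); camera("top")
E
```

```text
13.55 [0.50129676 0.13992879 0.09213005] [-1.57518269 -0.47123195  7.77515485] [-0.07159701  0.33302176 -0.06056143]
13.6 [0.50132325 0.1399606  0.09213948] [-2.7605802  -0.87549711  7.2325872 ] [-0.10714142  0.29813229 -0.00293827]
13.65 [0.50130379 0.13995075 0.09213306] [-2.322727   -0.41919037  7.14005176] [-0.03870027  0.39165701 -0.02903549]
```

View pics/f10.png

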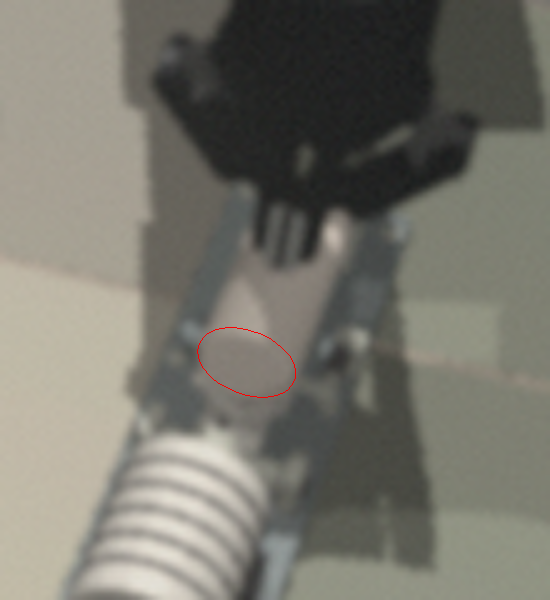

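View pics/top10.png

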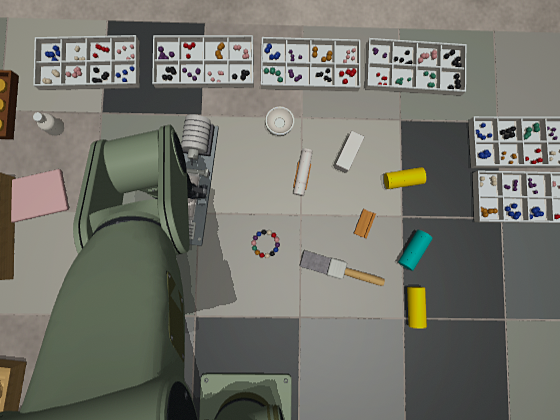

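Call:
carry_out([
  {"x": -0.1,"y": 0,"z": -0.2,"roll": 0,"hand": 1},
  {"x": -0.2,"y": 0,"z": -0.3,"roll": 0,"hand": 1},
  {"x": -0.2,"y": 0,"z": -0.3,"roll": 0,"hand": 1},
  {"x": -0.2,"y": 0,"z": -0.3,"roll": 0,"hand": 1},
])

```text
clock: 14.1
position: [0.5013, 0.14, 0.0921]
tool_rot: [0.032, 0.706, -0.032, 0.707]
force: [-2.1, -1.5, 9.0]
gripper_width: 0.004
```

```bash
python3 - <<'E'
from h import *
for i in range(5):
    s=arm.read_state(); print(s['clock'],s['position'],s['force'],s['wrist_torque']); camera("top")
E
```

```text
14.1 [0.50125996 0.13995528 0.09206029] [-2.09737618 -1.47104732  9.04400509] [-0.11734874  0.28874019  0.02876907]
14.15 [0.50128956 0.13998648 0.09211515] [-1.51616055 -0.36193687  9.10166146] [-0.10737851  0.38339648  0.04086804]
14.2 [0.50127469 0.13994956 0.0920839 ] [-1.45940736 -0.80175972  8.52619775] [-0.08744858  0.38926328  0.00804543]
14.25 [0.50129555 0.13998418 0.0920942 ] [-2.54549266 -0.67804921  8.49806837] [-0.16987179  0.35380661 -0.00057664]
14.3 [0.50130574 0.13997188 0.09212725] [-2.41468064  0.16381001  8.122462  ] [-0.11410823  0.34243253 -0.030684  ]
```

Call:
carry_out([
  {"x": -0.2,"y": 0,"z": -0.2,"roll": 0,"hand": 1},
  {"x": -0.4,"y": -0.1,"z": -0.4,"roll": 0,"hand": 1},
  {"x": -0.4,"y": -0.1,"z": -0.4,"roll": 0,"hand": 1},
  {"x": -0.4,"y": -0.1,"z": -0.4,"roll": 0,"hand": 1},
  {"x": -0.4,"y": -0.1,"z": -0.4,"roll": 0,"hand": 1},
  {"x": -0.4,"y": -0.1,"z": -0.4,"roll": 0,"hand": 1},
])

```text
clock: 14.95
position: [0.5013, 0.14, 0.0921]
tool_rot: [0.032, 0.706, -0.032, 0.707]
force: [-2.0, 0.0, 10.9]
gripper_width: 0.003
```

```bash
python3 - <<'E'
from h import *
F=[]
for i in range(16):
    s=arm.read_state(); F.append(s['force']); camera("top")
F=np.array(F); print(s['clock'],s['position'],F[:8].mean(0),F[8:].mean(0),F.std(0))
E
```

```text
15.7 [0.50128077 0.13997579 0.09208788] [-2.1231257  -0.49728541 10.8035138 ] [-2.27353373 -0.73398708 10.92721652] [0.48566035 0.36177085 0.37086321]
```

```bash
python3 -c "
from bench import arm
print(arm.close_job()); s=arm.read_state(); print(s['clock'],s['force'],s['position'])"
```

```text
the job is handed in; nothing more can be done
None
the job is handed in; nothing more can be done
```

The job is handed in at about 15.7 s, with the thick rod in the V and the shut fingertips pushing down on it. No verdict came back.

- **Bed:** I pressed the pad down until it snapped and reached its stop, peaking at about 32 N on the fingertips. The next pictures showed it level by itself with the arm clear.
- **Rod:** I gripped the thick round rod, carried it over and lowered it into the V. While still gripped it bore a little on one face, with about 5 N sideways, so I let go to let it settle. In the picture taken afterwards its outline matched the computed seat within about 1 px.
- **Hold-down:** Averaged over the last 0.8 s, the fingers push down with about 10.9 N, steady. The sideways force across the V is about 0.6 N.
- **Not perfect:** About 2 N of friction along the V remained and did not go away when I moved the fingers back. The rod did not visibly shift from it.
- **Left alone:** In the last top view the slim rod, the square bar and the look-alikes lie where they started.

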